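Put the evil-eye coasters away and lock the caddy

ROBOT

A 6-joint arm with a two-finger parallel gripper is mounted at the origin on the work surface. World frame = base frame: x ahead of the robot, y to its left, z up, the work surface at z = 0. Lengths are in m, angles in degrees, forces in N, time in s.
With the tool pointing down it reaches from about 0.25 to 0.725 m from the base axis. Payload 9.7 kg.
Tool frame: the origin (TCP) lies at the very end of the fingers, on their centre line; the grasp point (between the pads) lies 19 mm behind it; y points along the fingers, x is the direction in which the jaws open and shut, and the axes are right-handed (so a half turn about y gives the same grasp; the last joint's range is limited). The gripper opens to 85 mm and grips with 20 to 120 N. Pads are 22 mm wide; open, the fingers measure 114 mm over their backs; the gripper's body (76 mm by 85 mm) begins 54 mm behind the grasp point. The pads swing forward as they close: fully open they stand 13 mm farther back than shut.
Start: joints at [69.099, 4.979, 10.078, 95.1, 0, 90], TCP at [0.196, 0.514, 0.231] pointing down, gripper open.
Joint ranges: [-179.16, 179.16], [-48.56, 103.87], [-65.8, 70.77], [-126.05, 130.52], [-82.76, 87.17], [-180, 180]. Speed limits (degrees/s): [127.2, 127.2, 147.25, 180, 180, 180].

INTERFACE

Orientations are given as [roll, pitch, yaw] about the fixed x, y, z axes, in that order (R = Rz(yaw) Ry(pitch) Rx(roll)).
In Python, from workcell import bot gives the robot as it stands.
- The arm moves only by the shell command python3 -m jog 'ROWS' [FORCE]. ROWS is JSON, a list of rows, each a list of 7 numbers: the closure, from 0 (fully open) to 1 (shut), then the shift along the world's x, y, z in units of 25 mm (1.0 is 25 mm), then the turn, a rotation vector about the world's x, y, z in units of 5 degrees (1.0 is 5 degrees). A call has 1 to 5 rows; each row is the pose to reach, as a shift and turn from the pose commanded when the call began; what a row does not reach only later rows make up. A row lasts 1/10 s, in which the tool goes at most 50 mm and 8.59 degrees, less where a joint would pass 70% of its speed; a pose out of reach is approached as far as the arm can. A call with a gripper value outside its range is refused whole. The fingers move at their own pace and stop on an object; FORCE is the grip in N (left out, the last holds). Time passes only in rows, so rows that repeat a pose let the fingers close. It gives the time, the measured TCP pose, the force and the opening at its end, in the units of the state.
- bot.get_obs(): the state, without advancing time (a new reading comes with each control period).
- bot.camera(name): name is "scene" or "top"; returns (picture, depth): 480x640x3 uint8, red, green, blue; 480x640 float32, m along the optical axis (not along the pixel's ray), 0 where there is no reading.
- bot.camera_model(name): a dict with "fx", "fy", "cx", "cy" (pixels), "k1" (the pictures are not rectified: a ray, as slopes to the right and down, at radius r is drawn at 1 + k1 r^2 times it, then the intrinsics apply), "rvec" (rotation vector, rad) and "tvec" (3), from world to camera coordinates, as OpenCV has them. Camera axes: x right, y down, z forward; pixel columns grow to the right and rows downward; lengths in m; the calibration is good to about 2 mm. A picture is of the moment at which its call begins. camera_model takes no time and is no camera call.
- bot.job_done(): hands the job in, once; it reports no verdict.
Trained networks look in the newest picture that a camera, given by its name, has taken for a name from the list of things; names that differ only in an ending like _2 or _b are one class to them, and where a whole thing is asked for, a point or a joint stands for the part that bears it (a point fixed in the world has none). Each returns a list of dicts, best first, with "conf" (0 to 1); they miss things now and then, are a little off and sometimes report something else, mostly with a low value. They report only what shows in the picture. A call takes as long as a camera call. They do not tell look-alikes from the thing itself.
- bot.regions_of(camera, label): "pixels" (480x640 bool, what is visible of it) and "point" ([row, column] in pixels, amid what is visible of it).
The state is a dict: "time": time; "q": joint angles; "qd": joint speeds; "joint_efforts": joint torques, N m; "ee_pos": TCP position; "tcp_rot": TCP orientation; "wrist_force": force on the tool from outside, world axes, zero at the start; "torque": the same for the moment, N m; "opening": finger opening in m.
Only numpy, scipy, OpenCV 4.12 (cv2) and the standard library are available. Lean on these libraries where they do the work, as an engineer would, in place of code of your own. Each camera call takes 0.05 s, during which the arm holds its last target. There are 200 camera calls.

TASK

Stack every blue evil-eye glass coaster that lies on the console flat on the sprung lift of the steel caddy, between its guide posts. Then seat the steel cover fully down on the caddy's two alignment pegs, and lock it: press each of the two wing studs down and turn it a quarter turn clockwise until it drops into its catch, never forcing it round unpressed. Leave the keys, the red container, the vase and the tea glass where they are.

Things in the scene. Friction and masses are not known exactly. Their poses are not given: they have to be found in the camera images.
- coaster1_c (a point): centre (half-way up) of a blue evil-eye glass coaster: a flat solid disc 56 mm across, 10 mm thick, about 62 g, lying flat on the console at the start; z up when flat. Three to five coasters are there; absent ones give None
- coaster2_c (a point): centre (half-way up) of a blue evil-eye glass coaster: a flat solid disc 56 mm across, 10 mm thick, about 62 g, lying flat on the console at the start; z up when flat. Three to five coasters are there; absent ones give None
- coaster3_c (a point): centre (half-way up) of a blue evil-eye glass coaster: a flat solid disc 56 mm across, 10 mm thick, about 62 g, lying flat on the console at the start; z up when flat. Three to five coasters are there; absent ones give None
- coaster4_c (a point): centre (half-way up) of a blue evil-eye glass coaster: a flat solid disc 56 mm across, 10 mm thick, about 62 g, lying flat on the console at the start; z up when flat. Three to five coasters are there; absent ones give None
- coaster5_c (a point): centre (half-way up) of a blue evil-eye glass coaster: a flat solid disc 56 mm across, 10 mm thick, about 62 g, lying flat on the console at the start; z up when flat. Three to five coasters are there; absent ones give None
- lift_top (a point): centre of the top face of the caddy's sprung lift, a 48 mm round plate, 64 mm above the console when empty; sinks straight down with the load. Four fixed guide posts (8 mm thick, tops 68 mm above the console) stand round it at (+-27, +-27) mm in the seat's x, y, leaving about 6 mm play round a coaster; fingers fit down between the posts on all four sides
- lift (a joint): how far the lift has sunk, m: 0 empty, 0.055 at its lower stop. Spring 61 N/m: each coaster sinks it about 10 mm, so the top of the stack stays about 64 mm above the console; up to 5 mm off as coasters vary in weight
- seat (a point): middle of the fixed steel caddy, level with the flat tops of its two end blocks, 74 mm above the console, on which the cover's underside rests. x: across the caddy; y: along it, towards the left stud. Blocks: 104 mm in x, 60 to 98 mm from the middle in y. Two pegs (10 mm thick, conical, 9 mm high) on them at (38, 79) and (-38, -79) mm; studs at (0, 78) and (0, -78) mm
- cover_grip (a point): middle of the fin handle of the loose steel cover, 20 mm above the cover's underside; the cover lies upright on the console at the start. The handle is a solid fin 14 mm thick (x), 60 mm long (y), from 5 to 35 mm above the underside. The cover fits either way round (a half turn makes no difference)
- stud_left_wing (a point): middle of the wing of the slotted quarter-turn stud at the caddy's +y end: a flat upright wing 9 mm thick (its x), 30 mm long (its y), 24 mm high, dark slot line on top; middle 100 mm above the console at rest (wing from 88 to 112 mm; a seated cover's top is at 79 mm). Turns and sinks with the stud
- stud_left (a joint): turn of that stud, rad, clockwise from above positive: about 0 open (wing along the caddy's y, through the cover's slot), stop at 1.571 (wing across the slot). It can be turned only while pressed at least 7 mm down; from about 1.42 on it drops into its catch when let go
- stud_left_press (a joint): how far that stud is pressed down, m: 0 at rest, 0.009 at its lower stop. Spring 3.5 N at rest, 8.4 N at 7 mm. Caught in its catch it stays 4.5 mm down; let go half-turned it stays about 6.7 mm down and is not caught. Pinch the wing by its flat sides, push down 8 mm, turn and let go
- stud_right_wing (a point): middle of the wing of the slotted quarter-turn stud at the caddy's -y end: a flat upright wing 9 mm thick (its x), 30 mm long (its y), 24 mm high, dark slot line on top; middle 100 mm above the console at rest (wing from 88 to 112 mm; a seated cover's top is at 79 mm). Turns and sinks with the stud
- stud_right (a joint): turn of that stud, rad, clockwise from above positive: about 0 open (wing along the caddy's y, through the cover's slot), stop at 1.571 (wing across the slot). It can be turned only while pressed at least 7 mm down; from about 1.42 on it drops into its catch when let go
- stud_right_press (a joint): how far that stud is pressed down, m: 0 at rest, 0.009 at its lower stop. Spring 3.5 N at rest, 8.4 N at 7 mm. Caught in its catch it stays 4.5 mm down; let go half-turned it stays about 6.7 mm down and is not caught. Pinch the wing by its flat sides, push down 8 mm, turn and let go
- key1: a loose door key 60 mm long, 4 mm thick, lying flat; leave it
- key2: a loose door key 60 mm long, 4 mm thick, lying flat; leave it
- container: red plastic container with a clip-on lid, 98 x 138 x 72 mm; origin at its underside; leave it
- vase: blue ceramic vase 90 mm wide, 160 mm high; origin at its underside; leave it
- tea_glass: empty tea glass 56 mm wide, 85 mm high; origin at its underside; leave it
- cover: the same cover, origin at the middle of its underside: a plate 104 mm (x) by 208 mm (y) by 5 mm, 0.35 kg. Slots 19 mm (x) by 40 mm (y) at (0, 78) and (0, -78) mm let the stud wings through while these lie along y; square peg holes 14 mm wide at (38, 79) and (-38, -79) mm
Mind the look-alikes: they are no part of the job. Leave any pink or yellow look-alike of the part that bears coaster2_c alone.

How it is judged:
By the outcome, as a careful person would: the job done as asked, in the order asked, and still so for the second after the job is handed in, with the robot touching nothing.
Of coaster1, coaster2, coaster3, coaster4, coaster5 only 3 to 5 are there at a start; the rules pass over those that are not, and their reading is None.
At some moment in a run one of coaster1, coaster2, coaster3, coaster4, coaster5, cover may be knocked a few centimetres aside while the robot is not near it.
Once in a run the grip may slacken for a moment while it holds something.
It also fails if it takes over 210 s, if anything falls off the work surface, if the arm or the gripper's body presses on something with over 40 N, if the wrist force passes 120 N, or if a joint passes its speed limit or range.

## Working session

There is one attempt and no reset: what is moved stays moved. The work goes in short steps, Python scripts to look and compute and a shell command to move; the robot and the scene stay as the last step left them, time stands still between calls to the robot, and variables do not carry over. Pictures are saved under pics/ and viewed, about 12 in all and at most 16, crops included, and the job is handed in when it is done.

```bash
ls; mkdir -p pics; cat > h.py <<'E'
import numpy as np, cv2
from workcell import bot
def world(cam,depth,rc):
    m=bot.camera_model(cam); R=cv2.Rodrigues(np.array(m["rvec"],float))[0]; t=np.array(m["tvec"],float).ravel()
    rc=np.atleast_2d(np.array(rc,float)); 
    d=np.stack([(rc[:,1]-m["cx"])/m["fx"],(rc[:,0]-m["cy"])/m["fy"]],1)
    u=d.copy()
    for _ in range(10): u=d/(1+m["k1"]*(u**2).sum(1,keepdims=True))
    z=depth[rc[:,0].astype(int),rc[:,1].astype(int)][:,None]
    P=np.hstack([u*z,z]); return (P-t)@R
def cloud(cam,depth):
    rr,cc=np.mgrid[0:480,0:640]; 
    return world(cam,depth,np.stack([rr.ravel(),cc.ravel()],1)).reshape(480,640,3)
def save(n,img): cv2.imwrite("pics/"+n+".png",cv2.cvtColor(img,cv2.COLOR_RGB2BGR))
E
python3 - <<'E'
from h import *
o=bot.get_obs(); print(o)
for c in ("top","scene"):
    p,d=bot.camera(c); save(c+"0",p); np.savez(c+"0.npz",p=p,d=d)
    W=cloud(c,d)
    for l in ["coaster1_c","cover","cover_grip","stud_left_wing","stud_right_wing","lift_top","seat","key1","container","vase","tea_glass"]:
        try:
            for r in bot.regions_of(c,l):
                m=r["pixels"]&(d>0); q=W[m]
                print(c,l,round(r["conf"],2),np.round(r["point"]),m.sum(),np.round(np.median(q,0),3) if len(q) else None, p[m].mean(0).round())
        except Exception as e: print(c,l,e)
E
```

```text
pics
{'time': 0.0, 'q': array([6.90993693e+01, 5.01199574e+00, 1.00366351e+01, 9.50979782e+01,
       1.16031538e-03, 8.99998364e+01]), 'qd': array([-0.13163597, -0.06740585,  0.10148636,  0.03835801,  0.05288848,
        0.04288353]), 'joint_efforts': array([-1.55561946e-03, -5.20387602e+01,  4.64806902e+01,  1.61249080e-02,
       -1.03866364e-04, -3.24391999e-05]), 'ee_pos': array([0.19613366, 0.5136225 , 0.23059399]), 'tcp_rot': array([-8.99988395e+01,  7.33388329e-02,  6.90995329e+01]), 'wrist_force': array([-0.7319559 , -0.10191307, -0.06229461]), 'torque': array([-0.01038011, -0.0069155 ,  0.00487692]), 'opening': 0.08538680381893038}
top coaster1_c 0.84 [291. 374.] 403 [ 0.452 -0.143  0.01 ] [ 73.  87. 104.]
top cover 0.79 [236. 203.] 3158 [0.59  0.287 0.005] [186. 172. 158.]
top cover_grip 0.67 [237. 205.] 3169 [0.59  0.285 0.005] [185. 171. 157.]
top stud_left_wing 0.49 [214. 355.] 55 [ 0.625 -0.086  0.109] [152. 144. 128.]
top stud_right_wing 0.64 [210. 419.] 72 [ 0.623 -0.24   0.109] [151. 142. 127.]
top lift_top 0.74 [212. 353.] 76 [ 0.624 -0.084  0.108] [145. 137. 123.]
[... 1051 characters left out ...]
29  0.006] [158. 142. 126.]
scene cover_grip 0.92 [290. 436.] 2439 [0.598 0.29  0.006] [157. 141. 126.]
scene stud_left_wing 0.47 [229. 492.] 1954 [0.404 0.443 0.071] [144.  33.  27.]
scene stud_right_wing 0.17 [264. 261.] 238 [ 0.627 -0.16   0.065] [178. 162. 139.]
scene lift_top 0.65 [267. 266.] 265 [ 0.626 -0.16   0.064] [173. 158. 136.]
scene seat 0.86 [271. 263.] 3245 [ 0.638 -0.162  0.044] [121. 109.  96.]
scene key1 0.5 [321. 312.] 75 [ 0.744 -0.008  0.004] [152. 131. 108.]
scene container 0.96 [228. 490.] 1948 [0.404 0.444 0.071] [144.  33.  27.]
scene vase 0.65 [249. 161.] 954 [ 0.659 -0.44   0.092] [48. 66. 74.]
scene tea_glass 0.79 [342. 395.] 174 [0.78  0.202 0.039] [78. 76. 65.]
```

```bash
python3 - <<'E'
from h import *
for c in ("top","scene"):
    z=np.load(c+"0.npz"); p=z["p"]; save(c+"0b",cv2.resize(p,(800,600)))
E
```

```text
(no output)
```

View pics/top0.png

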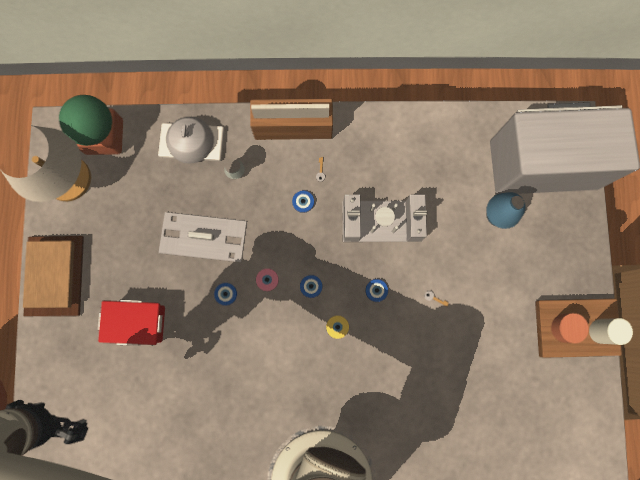

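View pics/scene0.png

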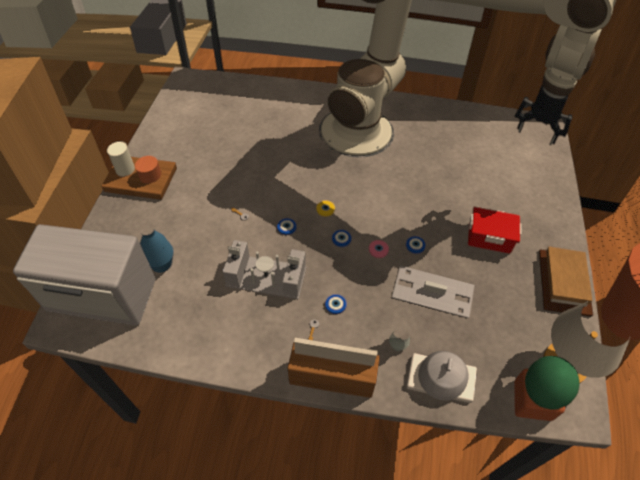

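The top view shows four blue coasters, at (303,201), (225,293), (311,286) and (376,290). A pink look-alike is at (267,280) and a yellow one at (337,327). The caddy is around (385,217) and the cover around (203,236). The scene view agrees.

```bash
cat >> h.py <<'E'
def circ(W,c0,z0=.006,z1=.016,r=.045):
    m=(np.hypot(W[...,0]-c0[0],W[...,1]-c0[1])<r)&(W[...,2]>z0)&(W[...,2]<z1)
    q=W[m][:,:2].astype(np.float32)
    if len(q)<30: return None
    (x,y),rad=cv2.minEnclosingCircle(q); return np.round([x,y,rad,*q.mean(0),len(q)],4)
def rect(W,c0,z0,z1,r):
    m=(np.hypot(W[...,0]-c0[0],W[...,1]-c0[1])<r)&(W[...,2]>z0)&(W[...,2]<z1)
    q=W[m][:,:2]; a=cv2.minAreaRect((q*1000).astype(np.float32)); return np.round(a[0],1),np.round(a[1],1),round(a[2],1),len(q),np.round(q.mean(0)*1000,1),round(float(np.median(W[m][:,2]))*1000,1)
E
python3 - <<'E'
from h import *
for c in ("top","scene"):
    z=np.load(c+"0.npz"); W=cloud(c,z["d"])
    t=np.load("top0.npz"); Wt=cloud("top",t["d"])
    for (r,cc) in [(201,303),(293,225),(286,311),(290,376),(280,267),(327,337)]:
        print(c,(r,cc),circ(W,Wt[r,cc]))
    print("table z",np.median(W[np.hypot(W[...,0]-.45,W[...,1]-.05)<.02][:,2]))
    print("cover plate",rect(W,[.59,.287],.003,.008,.14)); print("fin",rect(W,[.59,.287],.025,.05,.08))
    for n,c0 in (("wingL",[.625,-.085]),("wingR",[.623,-.24])): print(n,rect(W,c0,.1,.12,.04))
    for n,c0 in (("blL",[.625,-.085]),("blR",[.623,-.24])): print(n,rect(W,c0,.070,.078,.07))
    print("lift",rect(W,[.627,-.162],.060,.0655,.024), "posts", rect(W,[.625,-.162],.066,.07,.045))
E
```

```text
top (201, 303) [6.809e-01 3.520e-02 4.300e-02 6.786e-01 3.610e-02 3.440e+02]
top (293, 225) [4.507e-01 2.270e-01 4.250e-02 4.478e-01 2.294e-01 3.880e+02]
top (286, 311) [4.663e-01 1.900e-02 4.420e-02 4.645e-01 1.880e-02 3.710e+02]
top (290, 376) [ 4.490e-01 -1.411e-01  4.110e-02  4.507e-01 -1.432e-01  3.550e+02]
top (280, 267) [4.785e-01 1.267e-01 4.280e-02 4.820e-01 1.268e-01 3.760e+02]
top (327, 337) [ 3.637e-01 -4.640e-02  4.370e-02  3.640e-01 -4.410e-02  3.760e+02]
table z 0.0006176292798413302
cover plate (array([589., 287.]), array([273.1, 274.9]), 87.1, 2772, array([590.6, 290.3]), 4.9)
fin (array([591.9, 288.2]), array([58.3, 14.3]), 82.0, 141, array([591.3, 287.5]), 34.8)
wingL (array([626.6, -84.7]), array([30. ,  9.7]), 88.1, 61, array([625.9, -84.4]), 109.9)
wingR (array([ 624.4, -240.2]), array([29.3,  8.2]), 87.7, 59, array([ 624.1, -240.3]), 110.0)
blL (array([ 626.6, -108.2]), array([103.6,  86.3]), 0.5, 513, array([623.5, -83.5]), 73.8)
blR (array([ 624.6, -221.5]), array([ 79. , 103.9]), 89.1, 497, array([ 623.7, -241. ]), 73.5)
lift (array([ 626.3, -162.3]), array(
[... 713 characters left out ...]
 , 273.8]), 20.4, 2363, array([591., 285.]), 4.9)
fin (array([592.8, 289.3]), array([59. , 16.6]), 82.6, 142, array([594.4, 289.5]), 33.9)
wingL (array([626.4, -82.2]), array([10.7, 29.3]), 1.1, 66, array([628. , -81.5]), 110.8)
wingR (array([ 624.9, -240.7]), array([31.3, 13.4]), 79.6, 63, array([ 626.3, -239.2]), 110.7)
blL (array([ 626.6, -100.4]), array([ 75.6, 108.4]), 89.7, 363, array([632.2, -81.2]), 74.9)
blR (array([ 626. , -217.5]), array([ 85. , 106.7]), 88.5, 376, array([ 632.3, -238. ]), 74.9)
lift (array([ 625.3, -160.7]), array([43.6, 43.3]), 23.4, 110, array([ 627.7, -160.3]), 64.0) posts (array([ 625.8, -160.7]), array([60.6, 63.6]), 87.6, 105, array([ 625.4, -159.5]), 67.5)
```

```bash
cat > go.py <<'E'
# prints shift in units to reach x y z [yaw]
import sys; from workcell import bot; import numpy as np
o=bot.get_obs(); t=[float(v) for v in sys.argv[1:]]
print("t",round(o["time"],2),"pos",np.round(o["ee_pos"]*1000,1),"rot",np.round(o["tcp_rot"],1),"F",np.round(o["wrist_force"],1),"open",round(o["opening"]*1000,1),"q",np.round(o["q"],0))
if t:
    print("d",np.round((np.array(t[:3])-o["ee_pos"])/.025,2), "yaw",round((t[3]-o["tcp_rot"][2])/5,2) if len(t)>3 else "")
E
python3 -m jog '[[0,1,-1.1,0,0,0,-1.4],[0,2,-2.3,0,0,0,-2.8],[0,3,-3.4,0,0,0,-4.2],[0,4,-4.5,0,0,0,-5.6],[0,5.1,-5.7,0,0,0,-7]]' 40 && python3 -m jog '[[0.2,1,-1.1,0,0,0,-1.4],[0.2,2,-2.3,0,0,0,-2.8],[0.2,3,-3.4,-1,0,0,-4.2],[0.2,4,-4.5,-2,0,0,-5.6],[0.2,5.1,-5.7,-3,0,0,-7]]'; python3 go.py 0.4497 0.2295 0.05 -0.7
```

```text
time: 1.7
ee_pos: [0.3244, 0.3702, 0.2314]
tcp_rot: [-90.0, -0.0, 33.8]
wrist_force: [0.0, -0.0, 0.6]
opening: 0.0854
time: 2.2
ee_pos: [0.4521, 0.2277, 0.1557]
tcp_rot: [-90.0, -0.0, -1.2]
wrist_force: [0.1, 0.5, -0.9]
opening: 0.0682
t 2.2 pos [452.1 227.7 155.7] rot [-90.   -0.   -1.2] F [ 0.1  0.5 -0.9] open 68.2 q [ 27.  -2.  -5.  87.   0. 118.]
d [-0.09  0.07 -4.23] yaw 0.09
```

```bash
python3 -m jog '[[0.2,-0.1,0.1,-1.5,0,0,0.1],[0.2,-0.1,0.1,-3,0,0,0.1],[0.2,-0.1,0.1,-4.5,0,0,0.1],[0.2,-0.1,0.1,-5.6,0,0,0.1],[0.2,-0.1,0.1,-6.1,0,0,0.1]]' && python3 -m jog '[[1,0,0,0,0,0,0],[1,0,0,0,0,0,0],[1,0,0,0,0,0,0],[1,0,0,0,0,0,0],[1,0,0,0,0,0,0]]' && python3 -m jog '[[1,0,0,0,0,0,0],[1,0,0,0.5,0,0,0],[1,0,0,1.5,0,0,0],[1,0,0,3,0,0,0],[1,0,0,4,0,0,0]]'; python3 go.py 0.6257 -0.162 0.13 -0.7
python3 - <<'E'
from h import *
p,d=bot.camera("scene"); save("grasp1",cv2.resize(p[130:350,330:530],None,fx=3,fy=2.7))
E
```

```text
time: 2.7
ee_pos: [0.4473, 0.2305, 0.0011]
tcp_rot: [-90.1, 0.2, -0.4]
wrist_force: [-0.3, -0.7, 0.4]
opening: 0.0682
time: 3.2
ee_pos: [0.4492, 0.2316, 0.0047]
tcp_rot: [-90.0, -0.1, -0.4]
wrist_force: [0.0, -0.5, -0.3]
opening: 0.0533
time: 3.7
ee_pos: [0.4491, 0.2315, 0.1071]
tcp_rot: [-89.9, -0.1, -0.4]
wrist_force: [-0.0, -0.3, -0.9]
opening: 0.0536
t 3.7 pos [449.1 231.5 107.1] rot [-89.9  -0.1  -0.4] F [-0.  -0.3 -0.9] open 53.6 q [ 27.  -2. -11.  81.   0. 118.]
d [  7.06 -15.74   0.92] yaw -0.06
```

View pics/grasp1.png

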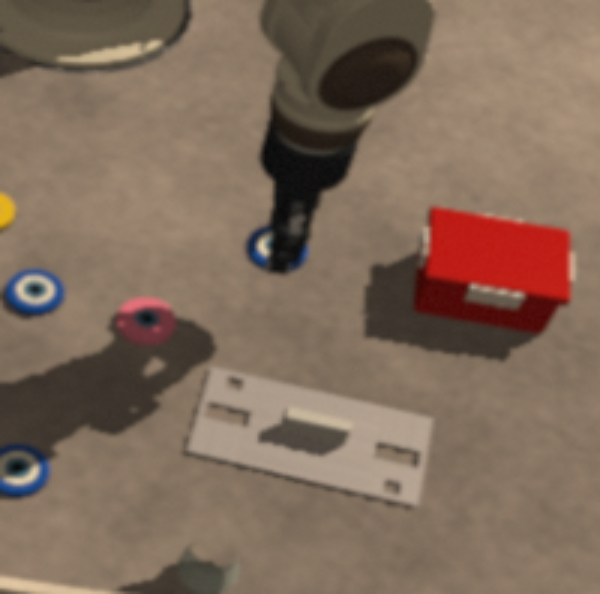

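```bash
python3 - <<'E'
from h import *
for c in ("scene","top"):
    p,d=bot.camera(c); W=cloud(c,d)
    m=(np.abs(W[...,0]-.449)<.06)&(np.abs(W[...,1]-.2315)<.05)&(W[...,2]>.09)&(W[...,2]<.135)
    for z in np.arange(.09,.135,.005):
        q=W[m&(W[...,2]>=z)&(W[...,2]<z+.005)]
        if len(q): print(c,round(z,3),len(q),np.round(q.min(0)*1000),np.round(q.max(0)*1000))
    b=m&(p[...,2]>p[...,0].astype(int)+15); q=W[b]; print("blue",len(q),np.round(q.min(0)*1000),np.round(q.max(0)*1000))
    print([ (r["conf"],np.round(np.median(W[r["pixels"]&(d>0)],0),3)) for r in bot.regions_of(c,"coaster1_c")])
E
```

```text
scene 0.105 5 [456. 206. 105.] [475. 257. 110.]
scene 0.11 18 [442. 204. 110.] [477. 259. 115.]
scene 0.115 94 [426. 204. 115.] [486. 258. 120.]
scene 0.12 16 [421. 212. 120.] [490. 260. 125.]
scene 0.125 15 [419. 222. 125.] [491. 242. 130.]
scene 0.13 8 [421. 222. 130.] [492. 244. 135.]
blue 61 [428. 206. 112.] [484. 258. 131.]
[(0.68, array([ 0.452, -0.14 ,  0.012])), (0.36, array([ 0.638, -0.163,  0.044])), (0.16, array([0.597, 0.288, 0.006]))]
top 0.1 2 [433. 208. 105.] [445. 215. 105.]
top 0.105 17 [424. 203. 107.] [474. 222. 110.]
top 0.11 83 [424. 203. 110.] [471. 223. 115.]
top 0.115 20 [426. 204. 115.] [469. 222. 119.]
top 0.125 1 [482. 221. 125.] [482. 221. 125.]
blue 94 [426. 203. 107.] [474. 223. 119.]
[(0.75, array([ 0.45 , -0.144,  0.01 ])), (0.24, array([0.606, 0.265, 0.005]))]
```

```bash
python3 -m jog '[[1,0.7,-1.5,0.6,0,0,0],[1,1.4,-3.1,1.2,0,0,0],[1,2.1,-4.7,1.6,0,0,0],[1,2.8,-6.3,1.6,0,0,0],[1,3.5,-7.9,1.6,0,0,0]]' && python3 -m jog '[[1,0.7,-1.6,0,0,0,0],[1,1.4,-3.2,0,0,0,0],[1,2.2,-4.8,0,0,0,0],[1,2.9,-6.4,0,0,0,0],[1,3.56,-7.84,0,0,0,-0.06]]'; python3 -m jog '[[1,0,0,0,0,0,0],[1,0,0,0,0,0,0]]'; python3 go.py 0.6257 -0.162 0.061 -0.7
```

```text
time: 4.45
ee_pos: [0.5362, 0.0321, 0.1429]
tcp_rot: [-90.0, 0.1, -0.4]
wrist_force: [1.0, 1.4, -0.7]
opening: 0.0533
time: 4.95
ee_pos: [0.6251, -0.1642, 0.142]
tcp_rot: [-90.0, 0.1, -0.7]
wrist_force: [0.6, -0.3, 0.2]
opening: 0.0532
time: 5.15
ee_pos: [0.6246, -0.1628, 0.1417]
tcp_rot: [-89.9, 0.2, -0.8]
wrist_force: [-0.6, -0.4, -0.6]
opening: 0.0529
t 5.15 pos [ 624.6 -162.8  141.7] rot [-89.9   0.2  -0.8] F [-0.6 -0.4 -0.6] open 52.9 q [-15.  18.  15.  87.   0.  76.]
d [ 0.05  0.03 -3.23] yaw 0.02
```

```bash
python3 -m jog '[[1,0.05,0.03,-0.8,0,0,0],[1,0.05,0.03,-1.6,0,0,0],[1,0.05,0.03,-2.3,0,0,0],[1,0.05,0.03,-2.8,0,0,0],[1,0.05,0.03,-3.2,0,0,0]]' && python3 -m jog '[[1,0,0,0,0,0,0]]' && python3 -m jog '[[0.2,0,0,0,0,0,0],[0.2,0,0,0,0,0,0],[0.2,0,0,0,0,0,0],[0.2,0,0,0,0,0,0]]' && python3 -m jog '[[0.2,0,0,0.6,0,0,0],[0.2,0,0,1.5,0,0,0],[0.2,0,0,3,0,0,0],[0.2,0,0,4.5,0,0,0]]' && python3 -m jog '[[0.2,-1.4,0.2,0,0,0,0],[0.2,-2.8,0.4,0,0,0,0],[0.2,-4.2,0.6,0,0,0,0],[0.2,-5.6,0.7,0,0,0,0],[0.2,-7,0.83,0,0,0,0]]'
cat > chk.py <<'E'
from h import *
import sys
W={}
for c in ("top","scene"):
    p,d=bot.camera(c); W[c]=cloud(c,d); np.savez("last_"+c+".npz",p=p,d=d)
def ctr(c,s,z0,z1):
    m=np.hypot(W[c][...,0]-s[0],W[c][...,1]-s[1])<.06
    m&=(W[c][...,2]>z0)&(W[c][...,2]<z1); m=cv2.morphologyEx(m.astype(np.uint8),cv2.MORPH_OPEN,np.ones((3,3)))>0
    q=W[c][m]
    if len(q)<40: return None
    h=cv2.convexHull((q[:,:2]*1000).astype(np.float32)); (x,y),r=cv2.minEnclosingCircle(h)
    return np.round([x,y,r],1),np.round(q.mean(0)*1000,1),len(q)
for n,s in dict(A=(.679,.037),C=(.4648,.0197),D=(.452,-.1415)).items(): print(n,[ctr(c,s,.0065,.016) for c in W])
print("stack",[ctr(c,(.6257,-.162),.0525,.0665) for c in W])
p=np.load("last_top.npz")["p"]; sv=cv2.resize(p[150:280,320:460],None,fx=4,fy=4); save("stack"+sys.argv[1],sv)
E
python3 chk.py 1; python3 go.py
```

```text
time: 5.65
ee_pos: [0.6259, -0.1604, 0.0628]
tcp_rot: [-90.0, 0.1, -0.6]
wrist_force: [-0.2, 0.1, -0.6]
opening: 0.0531
time: 5.75
ee_pos: [0.6257, -0.1607, 0.0624]
tcp_rot: [-90.0, 0.1, -0.7]
wrist_force: [-0.5, 0.3, -0.8]
opening: 0.0529
time: 6.15
ee_pos: [0.6267, -0.1616, 0.0644]
tcp_rot: [-90.0, -0.0, -0.7]
wrist_force: [-0.5, -0.1, -0.1]
opening: 0.0686
time: 6.55
ee_pos: [0.6261, -0.1614, 0.1785]
tcp_rot: [-90.0, 0.0, -0.7]
wrist_force: [0.7, 0.4, -0.7]
opening: 0.0681
time: 7.05
ee_pos: [0.4502, -0.1405, 0.1776]
tcp_rot: [-90.0, -0.1, -0.7]
wrist_force: [-0.1, 0.5, 2.1]
opening: 0.0679
A [(array([679.8,  35.9,  28.5]), array([681.3,  36.3,  10.4]), 254), (array([678.2,  38.4,  29.2]), array([679.8,  39.8,  11.3]), 272)]
C [(array([462.8,  19.5,  27.1]), array([463.2,  17.5,  10.2]), 193), (array([464.3,  21.5,  28.8]), array([465.9,  21.4,  11.3]), 210)]
D [None, (array([ 451.7, -139.8,   28.4]), array([ 454.9, -139.6,   11.6]), 180)]
stack [(array([ 624.8, -162.2,   27.9]), array([ 624.2, -160.9,   62.8]), 292), (array([ 627.9, -160.3,   41.6]), array([ 628.1, -155.4,   62.8]), 80)]
t 7.15 pos [ 448.6 -140.4  178.4] rot [-90.   -0.1  -0.7] F [ 1.7 -0.1  0.8] open 68.4 q [-17.  -7.  -7.  89.  -0.  73.]
```

View pics/stack1.png

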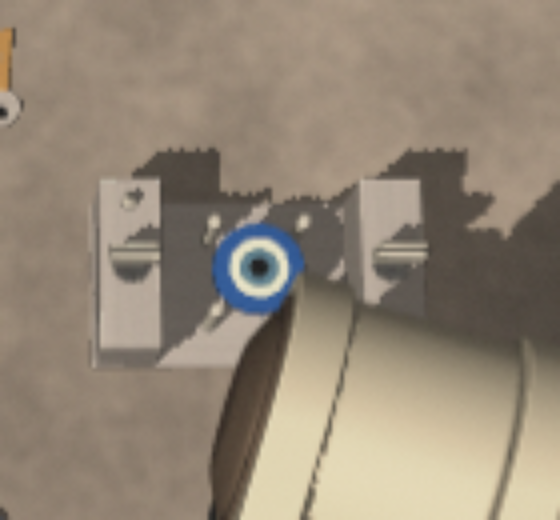

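Coaster 1 lies flat and centred on the lift: the eye is at (258,265) in the crop, within the guide posts. Next is D.

```bash
python3 -m jog '[[0.2,0.1,0,-2,0,0,0],[0.2,0.1,0,-4,0,0,0],[0.2,0.1,0,-5.5,0,0,0],[0.2,0.1,0,-6.5,0,0,0],[0.2,0.1,0,-7,0,0,0]]' && python3 -m jog '[[1,0,0,0,0,0,0],[1,0,0,0,0,0,0],[1,0,0,0,0,0,0],[1,0,0,0,0,0,0],[1,0,0,0,0,0,0]]' && python3 -m jog '[[1,0,0,0.5,0,0,0],[1,0,0,1.5,0,0,0],[1,0,0,3,0,0,0],[1,0,0,4.5,0,0,0],[1,0,0,5.7,0,0,0]]' && python3 -m jog '[[1,1.4,-0.2,0,0,0,0],[1,2.8,-0.4,0,0,0,0],[1,4.2,-0.6,0,0,0,0],[1,5.6,-0.8,0,0,0,0],[1,7,-0.84,0,0,0,0]]' && python3 -m jog '[[1,0,0,0,0,0,0],[1,0,0,0,0,0,0]]'; python3 go.py 0.6257 -0.162 0.061 -0.7
```

```text
time: 7.65
ee_pos: [0.4534, -0.1405, -0.0001]
tcp_rot: [-90.0, 0.1, -0.7]
wrist_force: [-0.3, -0.1, 0.2]
opening: 0.0681
time: 8.15
ee_pos: [0.4544, -0.1409, 0.0021]
tcp_rot: [-90.0, -0.1, -0.7]
wrist_force: [-0.3, 0.7, -0.4]
opening: 0.0535
time: 8.65
ee_pos: [0.4542, -0.1408, 0.1472]
tcp_rot: [-90.0, -0.1, -0.7]
wrist_force: [0.5, -0.1, -1.2]
opening: 0.0535
time: 9.15
ee_pos: [0.6303, -0.1621, 0.1448]
tcp_rot: [-90.0, -0.0, -0.7]
wrist_force: [0.7, -0.5, -0.3]
opening: 0.0537
time: 9.35
ee_pos: [0.6292, -0.1616, 0.1436]
tcp_rot: [-90.0, 0.1, -0.7]
wrist_force: [-0.9, -0.7, -0.6]
opening: 0.0531
t 9.35 pos [ 629.2 -161.6  143.6] rot [-90.    0.1  -0.7] F [-0.9 -0.7 -0.6] open 53.1 q [-14.  18.  16.  88.   0.  76.]
d [-0.14 -0.02 -3.31] yaw -0.0
```

```bash
python3 -m jog '[[1,-0.14,0,-0.8,0,0,0],[1,-0.14,0,-1.6,0,0,0],[1,-0.14,0,-2.4,0,0,0],[1,-0.14,0,-3,0,0,0],[1,-0.14,0,-3.4,0,0,0]]' && python3 -m jog '[[1,0,0,0,0,0,0]]' && python3 -m jog '[[0.2,0,0,0,0,0,0],[0.2,0,0,0,0,0,0],[0.2,0,0,0,0,0,0],[0.2,0,0,0,0,0,0]]' && python3 -m jog '[[0.2,0,0,0.6,0,0,0],[0.2,0,0,1.5,0,0,0],[0.2,0,0,3,0,0,0],[0.2,0,0,4.6,0,0,0]]' && python3 -m jog '[[0.2,-1.3,1.45,0,0,0,0],[0.2,-2.6,2.9,0,0,0,0],[0.2,-3.9,4.35,0,0,0,0],[0.2,-5.2,5.8,0,0,0,0],[0.2,-6.45,7.27,0,0,0,0]]'; python3 chk.py 2; python3 go.py 0.4643 0.0198 0.003
```

```text
time: 9.85
ee_pos: [0.6247, -0.1617, 0.0586]
tcp_rot: [-90.0, 0.0, -0.7]
wrist_force: [-0.3, 0.5, 0.1]
opening: 0.0534
time: 9.95
ee_pos: [0.6246, -0.1616, 0.058]
tcp_rot: [-90.0, 0.1, -0.7]
wrist_force: [0.1, 0.2, 0.4]
opening: 0.0531
time: 10.35
ee_pos: [0.6258, -0.1617, 0.0594]
tcp_rot: [-90.0, -0.0, -0.7]
wrist_force: [-0.5, -0.7, 0.7]
opening: 0.0685
time: 10.75
ee_pos: [0.625, -0.1616, 0.1757]
tcp_rot: [-90.0, 0.0, -0.7]
wrist_force: [1.0, -0.0, 0.5]
opening: 0.0683
time: 11.25
ee_pos: [0.4628, 0.0211, 0.1751]
tcp_rot: [-90.0, -0.1, -0.7]
wrist_force: [0.8, 0.9, 0.8]
opening: 0.0686
A [(array([678.6,  36.4,  27.4]), array([676.9,  36.4,  10.4]), 237), (array([679.1,  36.5,  28.8]), array([679.5,  35.9,  11.2]), 259)]
C [None, (array([463.4,  21.4,  28.5]), array([464.1,  20.7,  11.4]), 199)]
D [None, None]
stack [(array([ 623.7, -163.4,   28.4]), array([ 623.3, -162.6,   62.2]), 354), (array([ 627.7, -159.6,   38.9]), array([ 631.4, -158.2,   62.2]), 199)]
t 11.35 pos [461.6  23.  175.9] rot [-89.9  -0.1  -0.5] F [1.1 0.4 0.5] open 68.2 q [ 3. -8. -9. 89.  0. 93.]
d [ 0.11 -0.13 -6.92] yaw
```

View pics/stack2.png

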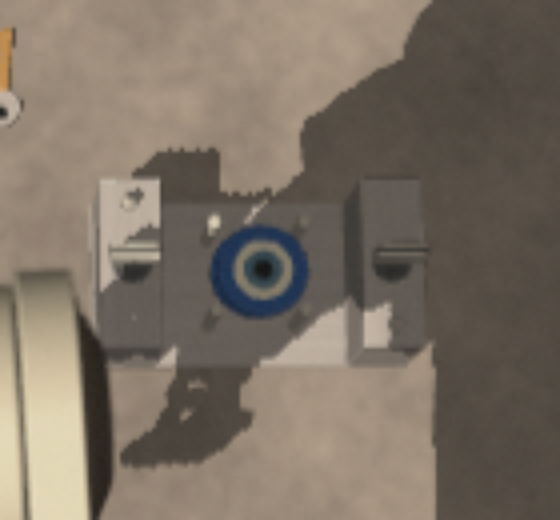

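The second coaster is stacked flat and centred, with its eye at (262,268) in the crop. Next is C.

```bash
python3 -m jog '[[0.2,0.06,-0.06,-2,0,0,0],[0.2,0.06,-0.06,-4,0,0,0],[0.2,0.06,-0.06,-5.5,0,0,0],[0.2,0.06,-0.06,-6.5,0,0,0],[0.2,0.06,-0.06,-6.9,0,0,0]]' && python3 -m jog '[[1,0,0,0,0,0,0],[1,0,0,0,0,0,0],[1,0,0,0,0,0,0],[1,0,0,0,0,0,0],[1,0,0,0,0,0,0]]' && python3 -m jog '[[1,0,0,0.5,0,0,0],[1,0,0,1.5,0,0,0],[1,0,0,3,0,0,0],[1,0,0,4.5,0,0,0],[1,0,0,5.8,0,0,0]]' && python3 -m jog '[[1,1.3,-1.4,0,0,0,0],[1,2.6,-2.9,0,0,0,0],[1,3.9,-4.4,0,0,0,0],[1,5.2,-5.8,0,0,0,0],[1,6.45,-7.28,0,0,0,0]]' && python3 -m jog '[[1,0,0,0,0,0,0],[1,0,0,0,0,0,0]]'; python3 go.py 0.6257 -0.162 0.058 -0.7
```

```text
time: 11.85
ee_pos: [0.4649, 0.0182, -0.0003]
tcp_rot: [-90.0, 0.1, -0.7]
wrist_force: [-0.1, 0.4, -0.0]
opening: 0.0682
time: 12.35
ee_pos: [0.4662, 0.0186, 0.0021]
tcp_rot: [-90.0, -0.1, -0.7]
wrist_force: [-0.1, 0.7, 0.1]
opening: 0.0533
time: 12.85
ee_pos: [0.4658, 0.0186, 0.1494]
tcp_rot: [-90.0, -0.1, -0.7]
wrist_force: [1.1, 0.5, -0.8]
opening: 0.0531
time: 13.35
ee_pos: [0.6281, -0.165, 0.1474]
tcp_rot: [-90.0, -0.1, -0.7]
wrist_force: [1.1, 1.0, 0.3]
opening: 0.0536
time: 13.55
ee_pos: [0.627, -0.1642, 0.1458]
tcp_rot: [-90.0, 0.1, -0.8]
wrist_force: [-0.5, 0.0, -0.8]
opening: 0.0536
t 13.55 pos [ 627.  -164.2  145.8] rot [-90.    0.1  -0.8] F [-0.5  0.  -0.8] open 53.6 q [-15.  18.  16.  88.   0.  76.]
d [-0.05  0.09 -3.51] yaw 0.02
```

```bash
python3 -m jog '[[1,-0.06,0.05,-0.8,0,0,0],[1,-0.06,0.05,-1.6,0,0,0],[1,-0.06,0.05,-2.4,0,0,0],[1,-0.06,0.05,-3,0,0,0],[1,-0.06,0.05,-3.5,0,0,0]]' && python3 -m jog '[[1,0,0,0,0,0,0]]' && python3 -m jog '[[0.2,0,0,0,0,0,0],[0.2,0,0,0,0,0,0],[0.2,0,0,0,0,0,0],[0.2,0,0,0,0,0,0]]' && python3 -m jog '[[0.2,0,0,0.6,0,0,0],[0.2,0,0,1.5,0,0,0],[0.2,0,0,3,0,0,0],[0.2,0,0,4.6,0,0,0]]' && python3 -m jog '[[0.2,0.4,1.6,0,0,0,0],[0.2,0.8,3.2,0,0,0,0],[0.2,1.3,4.8,0,0,0,0],[0.2,1.7,6.4,0,0,0,0],[0.2,2.13,7.98,0,0,0,0]]'; python3 chk.py 3; python3 go.py 0.679 0.0368 0.003
```

```text
time: 14.05
ee_pos: [0.6251, -0.1614, 0.059]
tcp_rot: [-90.0, -0.0, -0.7]
wrist_force: [-0.2, 0.9, 0.9]
opening: 0.0534
time: 14.15
ee_pos: [0.6246, -0.1615, 0.0577]
tcp_rot: [-90.0, 0.1, -0.7]
wrist_force: [-1.0, -0.1, -1.1]
opening: 0.0531
time: 14.55
ee_pos: [0.6258, -0.1623, 0.0594]
tcp_rot: [-90.0, -0.1, -0.7]
wrist_force: [-1.3, -0.2, 0.3]
opening: 0.0687
time: 14.95
ee_pos: [0.625, -0.1621, 0.1757]
tcp_rot: [-90.0, 0.0, -0.7]
wrist_force: [1.2, 0.5, -0.8]
opening: 0.0682
time: 15.45
ee_pos: [0.679, 0.0389, 0.1754]
tcp_rot: [-90.0, -0.1, -0.7]
wrist_force: [0.4, -0.8, 1.0]
opening: 0.0683
A [None, (array([678.1,  36.9,  28.8]), array([680.8,  37.2,  11.2]), 292)]
C [None, None]
D [None, None]
stack [(array([ 623.9, -162.5,   28.7]), array([ 622.6, -161.4,   61.5]), 365), (array([ 627.8, -167.9,   36.3]), array([ 627.2, -161.9,   62.3]), 275)]
t 15.55 pos [679.4  42.  174.5] rot [-89.9  -0.   -0.4] F [ 0.3 -0.  -0.3] open 68.1 q [ 4. 23. 25. 92.  0. 94.]
d [-0.02 -0.21 -6.86] yaw
```

View pics/stack3.png

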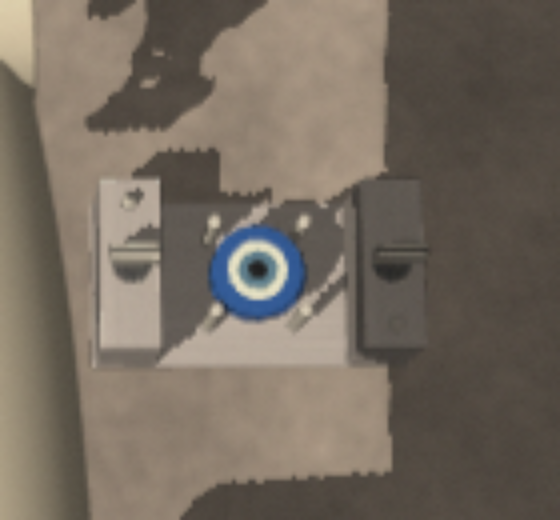

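The third coaster is stacked well, with its eye at (257,268) in the crop. Next is A, the last one.

```bash
python3 -m jog '[[0.2,0,-0.03,-2,0,0,0],[0.2,0,-0.03,-4,0,0,0],[0.2,0,-0.03,-5.5,0,0,0],[0.2,0,-0.03,-6.4,0,0,0],[0.2,0,-0.03,-6.85,0,0,0]]' && python3 -m jog '[[1,0,0,0,0,0,0],[1,0,0,0,0,0,0],[1,0,0,0,0,0,0],[1,0,0,0,0,0,0],[1,0,0,0,0,0,0]]' && python3 -m jog '[[1,0,0,0.5,0,0,0],[1,0,0,1.5,0,0,0],[1,0,0,3,0,0,0],[1,0,0,4.5,0,0,0],[1,0,0,5.8,0,0,0]]' && python3 -m jog '[[1,-0.4,-1.6,0,0,0,0],[1,-0.8,-3.2,0,0,0,0],[1,-1.3,-4.8,0,0,0,0],[1,-1.7,-6.4,0,0,0,0],[1,-2.13,-7.98,0,0,0,0]]' && python3 -m jog '[[1,0,0,0,0,0,0],[1,0,0,0,0,0,0],[1,0,0,0,0,0,0]]'; python3 go.py 0.6257 -0.162 0.058 -0.7
```

```text
time: 16.05
ee_pos: [0.6776, 0.0359, 0.0008]
tcp_rot: [-90.0, 0.2, -0.7]
wrist_force: [0.4, -0.8, 0.2]
opening: 0.0682
time: 16.55
ee_pos: [0.6792, 0.0366, 0.0035]
tcp_rot: [-90.0, -0.1, -0.7]
wrist_force: [-1.2, 0.2, -0.2]
opening: 0.0534
time: 17.05
ee_pos: [0.6788, 0.0366, 0.151]
tcp_rot: [-90.0, -0.1, -0.7]
wrist_force: [0.6, -0.8, -0.5]
opening: 0.053
time: 17.55
ee_pos: [0.6249, -0.1644, 0.1489]
tcp_rot: [-90.0, -0.1, -0.7]
wrist_force: [0.6, -0.1, 0.0]
opening: 0.0536
time: 17.85
ee_pos: [0.6257, -0.1623, 0.1482]
tcp_rot: [-90.0, -0.0, -0.7]
wrist_force: [-0.3, 0.6, 1.2]
opening: 0.053
t 17.85 pos [ 625.7 -162.3  148.2] rot [-90.   -0.   -0.7] F [-0.3  0.6  1.2] open 53.0 q [-15.  18.  15.  88.   0.  76.]
d [-0.    0.01 -3.61] yaw -0.01
```

```bash
python3 -m jog '[[1,0,0,-0.8,0,0,0],[1,0,0,-1.6,0,0,0],[1,0,0,-2.4,0,0,0],[1,0,0,-3,0,0,0],[1,0,0,-3.6,0,0,0]]' && python3 -m jog '[[1,0,0,0,0,0,0]]' && python3 -m jog '[[0.2,0,0,0,0,0,0],[0.2,0,0,0,0,0,0],[0.2,0,0,0,0,0,0],[0.2,0,0,0,0,0,0]]' && python3 -m jog '[[0.2,0,0,0.6,0,0,0],[0.2,0,0,1.5,0,0,0],[0.2,0,0,3,0,0,0],[0.2,0,0,4.6,0,0,0]]' && python3 -m jog '[[0.2,-1.2,1.6,0,0,0,0],[0.2,-2.4,3.2,0,0,0,0],[0.2,-3.6,4.8,0,0,0,0],[0.2,-4.8,6.4,0,0,0,0],[0.4,-6,8,0,0,0,0]]'; python3 chk.py 4; python3 - <<'E'
from h import *
for c in ("top","scene"):
    z=np.load("last_"+c+".npz"); W=cloud(c,z["d"])
    print("fin",rect(W,[.59,.287],.025,.05,.07))
    m=((np.hypot(W[...,0]-.59,W[...,1]-.287)<.14)&(W[...,2]>.0035)&(W[...,2]<.01)).astype(np.uint8)
    m=cv2.morphologyEx(m,cv2.MORPH_CLOSE,np.ones((5,5)));m=cv2.morphologyEx(m,cv2.MORPH_OPEN,np.ones((9,9)))
    n,l,s,_=cv2.connectedComponentsWithStats(m); q=W[(l==1+np.argmax(s[1:,4]))&(abs(W[...,2]-.005)<.01)][:,:2]*1000
    print(cv2.minAreaRect(q.astype(np.float32)),len(q))
save("all4",np.load("last_top.npz")["p"])
E
python3 go.py .592 .288 .15
```

```text
time: 18.35
ee_pos: [0.6258, -0.1619, 0.057]
tcp_rot: [-90.0, -0.0, -0.6]
wrist_force: [-1.4, -0.6, 0.0]
opening: 0.0532
time: 18.45
ee_pos: [0.6246, -0.1621, 0.0553]
tcp_rot: [-90.0, 0.2, -0.7]
wrist_force: [-0.4, 0.5, -0.2]
opening: 0.0533
time: 18.85
ee_pos: [0.6258, -0.1631, 0.0583]
tcp_rot: [-90.0, -0.1, -0.7]
wrist_force: [0.1, -0.5, -0.4]
opening: 0.0688
time: 19.25
ee_pos: [0.625, -0.1629, 0.1745]
tcp_rot: [-90.0, 0.0, -0.7]
wrist_force: [1.0, 0.6, 0.5]
opening: 0.0686
time: 19.75
ee_pos: [0.4742, 0.0382, 0.174]
tcp_rot: [-90.0, -0.1, -0.7]
wrist_force: [1.0, 0.8, 1.3]
opening: 0.0552
A [None, None]
C [None, None]
D [None, None]
stack [(array([ 624.6, -161.9,   28. ]), array([ 625.2, -160.7,   62.2]), 287), (array([ 618.4, -159. ,   34. ]), array([ 625.3, -159.2,   62.7]), 192)]
fin (array([592. , 288.2]), array([59.7, 14.4]), 81.2, 140, array([591.3, 287.2]), 34.3)
((577.824462890625, 297.3582458496094), (223.9680938720703, 249.44522094726562), 2.046184539794922) 5344
fin (array([592.7, 289.1]), array([58.6, 16.7]), 84.5, 139, array([594.3, 289. ]), 34.2)
((584.3961181640625, 287.0762634277344), (267.9694519042969, 257.157958984375), 13.006667137145996) 5182
t 19.85 pos [472.9  40.3 174.7] rot [-89.9  -0.1  -0.5] F [ 0.9 -0.1  0.5] open 51.2 q [ 5. -6. -7. 89.  0. 95.]
d [ 4.76  9.91 -0.99] yaw
```

View pics/all4.png

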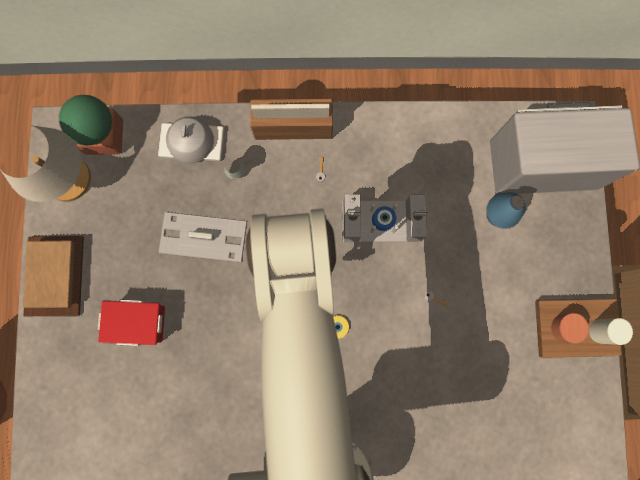

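All four blue coasters are in the stack and none are left on the console. The cover hasn't moved: its fin is at (202,236). The pink coaster is hidden behind the arm, and the yellow one is in its place. Next I go to the fin.

```bash
python3 -m jog '[[0.5,0.8,1.7,0,0,0,0],[0.5,1.6,3.4,0,0,0,-0.3],[0.5,2.4,5.1,0,0,0,-0.6],[0.5,3.2,6.8,0,0,0,-0.9],[0.5,4,8.5,0,0,0,-1.3]]' && python3 -m jog '[[0.5,0.66,1.5,-1.5,0,0,-0.16],[0.5,0.66,1.5,-3,0,0,-0.16],[0.5,0.66,1.5,-4.2,0,0,-0.16],[0.5,0.66,1.5,-4.6,0,0,-0.16],[0.5,0.66,1.5,-4.6,0,0,-0.16]]' ; python3 go.py .592 .2885 .012 -8.0
```

```text
time: 20.35
ee_pos: [0.5766, 0.2511, 0.1738]
tcp_rot: [-90.0, -0.1, -7.3]
wrist_force: [0.6, -0.3, 0.7]
opening: 0.0427
time: 20.85
ee_pos: [0.5918, 0.2864, 0.057]
tcp_rot: [-90.1, 0.1, -8.0]
wrist_force: [-0.2, 0.9, 0.4]
opening: 0.0427
t 20.85 pos [591.8 286.4  57. ] rot [-90.1   0.1  -8. ] F [-0.2  0.9  0.4] open 42.7 q [ 26.  20.   8.  79.  -0. 124.]
d [ 0.01  0.08 -1.8 ] yaw 0.01
```

```bash
python3 -m jog '[[0.5,0,0.08,-0.6,0,0,0],[0.5,0,0.08,-1.2,0,0,0],[0.5,0,0.08,-1.6,0,0,0],[0.5,0,0.08,-1.75,0,0,0],[0.5,0,0.08,-1.75,0,0,0]]' 90 && python3 -m jog '[[1,0,0,0,0,0,0],[1,0,0,0,0,0,0],[1,0,0,0,0,0,0],[1,0,0,0,0,0,0],[1,0,0,0,0,0,0]]' && python3 -m jog '[[1,0,0,0.3,0,0,0],[1,0,0,1,0,0,0],[1,0,0,2,0,0,0],[1,0,0,3.5,0,0,0],[1,0,0,5,0,0,0]]'; python3 go.py .592 .2885 .17 -8.0
```

```text
time: 21.35
ee_pos: [0.5916, 0.2888, 0.0131]
tcp_rot: [-90.0, 0.0, -8.0]
wrist_force: [0.1, -0.0, 0.5]
opening: 0.0427
time: 21.85
ee_pos: [0.5924, 0.2893, 0.0148]
tcp_rot: [-89.9, -0.1, -8.0]
wrist_force: [-1.3, 0.6, 6.1]
opening: 0.0122
time: 22.35
ee_pos: [0.5913, 0.2887, 0.1393]
tcp_rot: [-90.1, 0.1, -8.0]
wrist_force: [0.7, -1.0, -3.8]
opening: 0.0118
t 22.35 pos [591.3 288.7 139.3] rot [-90.1   0.1  -8. ] F [ 0.7 -1.  -3.8] open 11.8 q [ 26.  19.  17.  87.  -0. 124.]
d [ 0.03 -0.01  1.23] yaw 0.0
```

```bash
python3 -m jog '[[1,0,-0.8,0.3,0,0,0.2],[1,0.2,-2,0.6,0,0,0.4],[1,0.4,-3.3,1,0,0,0.6],[1,0.6,-4.7,1.3,0,0,0.8],[1,0.7,-6,1.6,0,0,1]]' && python3 -m jog '[[1,0.1,-1.4,0.4,0,0,0.1],[1,0.2,-2.8,0.6,0,0,0.2],[1,0.3,-4.2,0.8,0,0,0.3],[1,0.4,-5.6,0.8,0,0,0.4],[1,0.5,-7,0.8,0,0,0.46]]' && python3 -m jog '[[1,0.1,-1.5,0,0,0,0],[1,0.1,-3,0,0,0,0],[1,0.14,-4.2,0,0,0,0],[1,0.14,-5,0,0,0,0],[1,0.14,-5,0,0,0,0]]' && python3 -m jog '[[1,0,0,0,0,0,0],[1,0,0,0,0,0,0],[1,0,0,0,0,0,0]]'; python3 go.py 0.6257 -0.162 0.19 -0.7
python3 - <<'E'
from h import *
o=bot.get_obs(); x,y,z=o["ee_pos"]
for c in ("top","scene"):
    p,d=bot.camera(c); W=cloud(c,d); np.savez("cov_"+c+".npz",p=p,d=d)
    m=(abs(W[...,0]-x)<.075)&(abs(W[...,1]-y)<.13)&(W[...,2]>z-.03)&(W[...,2]<z+.005)
    m=cv2.morphologyEx(m.astype(np.uint8),cv2.MORPH_OPEN,np.ones((3,3)))>0
    q=W[m]*1000; print(c,len(q),np.round(q.min(0)),np.round(q.max(0)),np.round(np.median(q,0)),[np.round(v,1) for v in cv2.minAreaRect(q[:,:2].astype(np.float32))])
    A=np.c_[q[:,:2]-q[:,:2].mean(0),np.ones(len(q))]; print("plane",np.linalg.lstsq(A,q[:,2],rcond=None)[0])
p=np.load("cov_scene.npz")["p"]; save("cov",cv2.resize(p[150:350,150:400],(750,600)))
E
```

```text
time: 22.85
ee_pos: [0.6093, 0.1376, 0.1788]
tcp_rot: [-90.0, 0.0, -3.0]
wrist_force: [0.8, 1.3, -3.7]
opening: 0.0119
time: 23.35
ee_pos: [0.6217, -0.0374, 0.1988]
tcp_rot: [-90.0, 0.0, -0.7]
wrist_force: [0.8, 0.8, -4.1]
opening: 0.012
time: 23.85
ee_pos: [0.6249, -0.1636, 0.1981]
tcp_rot: [-90.0, 0.1, -0.9]
wrist_force: [-0.7, 0.4, -3.5]
opening: 0.0117
time: 24.15
ee_pos: [0.6255, -0.16, 0.1988]
tcp_rot: [-90.0, 0.0, -0.6]
wrist_force: [-0.4, -0.2, -3.5]
opening: 0.0121
t 24.15 pos [ 625.5 -160.   198.8] rot [-90.    0.   -0.6] F [-0.4 -0.2 -3.5] open 12.1 q [-14.  18.  22.  94.   0.  76.]
d [ 0.01 -0.08 -0.35] yaw -0.01
top 1363 [ 573. -138.  179.] [678. -56. 201.] [633. -95. 189.] [array([625.2, -96.7]), array([ 79.8, 105.6]), np.float64(88.7)]
plane [-1.37196571e-03 -2.64282444e-03  1.88619252e+02]
scene 2422 [ 570. -265.  183.] [678. -54. 204.] [ 637. -147.  190.] [array([ 623.7, -159.3]), array([210.8, 107.4]), np.float64(89.7)]
plane [7.82293211e-03 5.15165280e-03 1.89898410e+02]
```

View pics/cov.png

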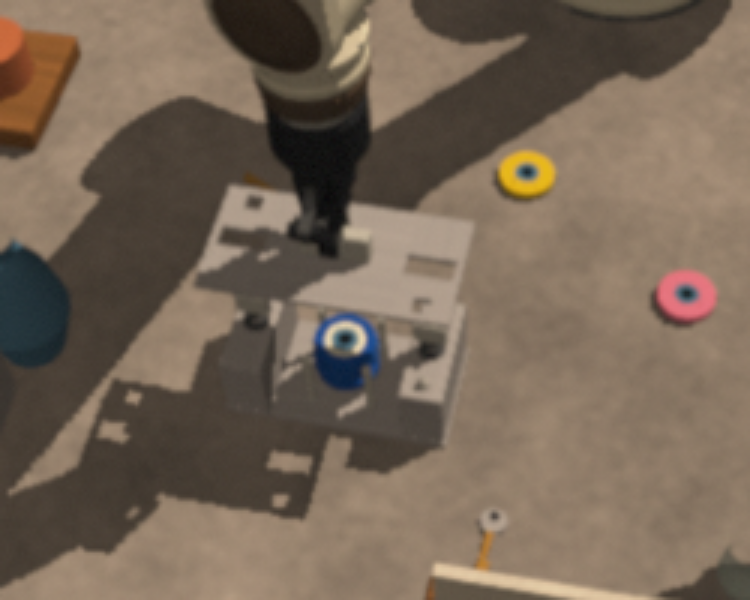

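The cover is held level over the caddy, and its slots line up with the wings. The two keys I can see and both look-alikes are undisturbed.

```bash
python3 -m jog '[[1,0,-0.04,-1,0,0,0],[1,0,-0.04,-2,0,0,0],[1,0,-0.04,-2.6,0,0,0],[1,0,-0.04,-2.6,0,0,0],[1,0,-0.04,-2.6,0,0,0]]'; for i in 1 2 3 4 ; do python3 -m jog '[[1,0,0,0,0,0,0],[1,0,0,0,0,0,0]]' | grep -E "ee_pos|rot|force" | tr '\n' ' '; done; echo; python3 - <<'E'
from h import *
p,d=bot.camera("scene"); W=cloud("scene",d); o=bot.get_obs(); x,y,z=o["ee_pos"]; print(np.round(o["ee_pos"]*1000,1))
m=(abs(W[...,0]-x)<.075)&(abs(W[...,1]-y)<.13)&(W[...,2]>z-.022)&(W[...,2]<z+.0)
m=cv2.morphologyEx(m.astype(np.uint8),cv2.MORPH_OPEN,np.ones((3,3)))>0
q=W[m]*1000; print(np.round(np.median(q,0)),[np.round(v,1) for v in cv2.minAreaRect(q[:,:2].astype(np.float32))])
save("cov2",cv2.resize(p[200:310,190:330],(764,600),interpolation=cv2.INTER_CUBIC))
E
```

```text
time: 24.75
ee_pos: [0.6256, -0.1618, 0.1345]
tcp_rot: [-90.0, -0.0, -0.7]
wrist_force: [-0.6, 0.8, -3.3]
opening: 0.0121
ee_pos: [0.626, -0.1621, 0.1352] tcp_rot: [-90.0, -0.1, -0.7] wrist_force: [-0.5, -0.2, -2.8] ee_pos: [0.6256, -0.162, 0.1342] tcp_rot: [-90.0, -0.0, -0.7] wrist_force: [0.2, 0.1, -4.3] ee_pos: [0.6255, -0.1619, 0.1338] tcp_rot: [-90.0, 0.0, -0.7] wrist_force: [1.3, 0.2, -3.4] ee_pos: [0.6254, -0.1619, 0.1337] tcp_rot: [-90.0, 0.0, -0.7] wrist_force: [-0.4, 0.2, -3.9] 
[ 625.4 -162.   133.7]
[ 637. -148.  125.] [array([ 623.6, -161.8]), array([211.6, 108.2]), np.float64(89.8)]
```

View pics/cov2.png

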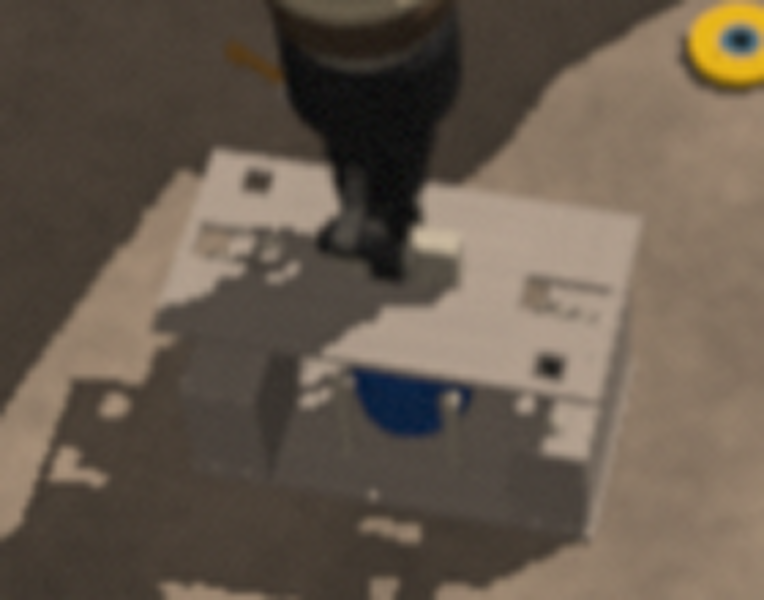

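```bash
python3 -m jog '[[1,0.01,0,-0.3,0,0,0],[1,0.01,0,-0.6,0,0,0],[1,0.01,0,-0.9,0,0,0]]' && python3 -m jog '[[1,0,0,-0.2,0,0,0],[1,0,0,-0.35,0,0,0],[1,0,0,-0.5,0,0,0]]'; python3 go.py 0.6257 -0.162 0.0985 -0.7
```

```text
time: 25.9
ee_pos: [0.6255, -0.1619, 0.1102]
tcp_rot: [-90.0, 0.0, -0.7]
wrist_force: [-0.1, -0.2, -3.2]
opening: 0.012
time: 26.2
ee_pos: [0.6257, -0.1619, 0.0984]
tcp_rot: [-90.0, 0.0, -0.7]
wrist_force: [0.5, 0.5, -3.8]
opening: 0.0122
t 26.2 pos [ 625.7 -161.9   98.4] rot [-90.    0.   -0.7] F [ 0.5  0.5 -3.8] open 12.2 q [-15.  18.  10.  82.   0.  76.]
d [ 0. -0.  0.] yaw 0.0
```

Wings are through the slots with no contact. Next I lower onto the pegs.

```bash
python3 -m jog '[[1,0,0,-0.08,0,0,0],[1,0,0,-0.16,0,0,0],[1,0,0,-0.16,0,0,0]]' && python3 -m jog '[[1,0,0,-0.08,0,0,0],[1,0,0,-0.16,0,0,0],[1,0,0,-0.16,0,0,0]]' ; python3 go.py 0.6257 -0.162 0.0885
```

```text
time: 26.5
ee_pos: [0.6257, -0.1619, 0.0946]
tcp_rot: [-90.0, 0.0, -0.7]
wrist_force: [-0.5, -0.1, -2.7]
opening: 0.0121
time: 26.8
ee_pos: [0.6256, -0.1619, 0.0905]
tcp_rot: [-90.0, 0.0, -0.7]
wrist_force: [0.5, 0.4, -3.6]
opening: 0.0122
t 26.8 pos [ 625.6 -161.9   90.5] rot [-90.    0.   -0.7] F [ 0.5  0.4 -3.6] open 12.2 q [-15.  18.   9.  82.   0.  76.]
d [ 0.   -0.   -0.08] yaw
```

```bash
for i in 1; do python3 -m jog '[[1,0,0,-0.06,0,0,0],[1,0,0,-0.06,0,0,0]]'; python3 -m jog '[[1,0,0,-0.06,0,0,0],[1,0,0,-0.06,0,0,0]]';  python3 -m jog '[[1,0,0,-0.04,0,0,0],[1,0,0,-0.04,0,0,0]]'; done
```

```text
time: 27.0
ee_pos: [0.6257, -0.1619, 0.0891]
tcp_rot: [-90.0, 0.0, -0.7]
wrist_force: [0.1, -1.0, -3.8]
opening: 0.0119
time: 27.2
ee_pos: [0.6258, -0.1619, 0.0889]
tcp_rot: [-90.0, -0.1, -0.7]
wrist_force: [-3.1, 0.0, 3.2]
opening: 0.0123
time: 27.4
ee_pos: [0.6258, -0.162, 0.0888]
tcp_rot: [-90.0, -0.1, -0.7]
wrist_force: [-5.8, 1.6, 10.2]
opening: 0.012
```

Contact came at exactly the seated height (underside about 74 mm). Now I release, back off and verify.

```bash
python3 -m jog '[[0.5,0,0,0.05,0,0,0],[0.5,0,0,0.05,0,0,0],[0.5,0,0,0.05,0,0,0],[0.5,0,0,0.05,0,0,0]]' && python3 -m jog '[[0.5,0,0,0.8,0,0,0],[0.5,0,0,1.8,0,0,0],[0.5,0,0,3,0,0,0],[0.5,0,0,4,0,0,0]]' && python3 -m jog '[[0.5,-2,0,0,0,0,0],[0.5,-4,0,0,0,0,0],[0.5,-6,0,0,0,0,0],[0.5,-6,0,0,0,0,0],[0.5,-6,0,0,0,0,0]]'
python3 - <<'E'
from h import *
for c in ("top","scene"):
    p,d=bot.camera(c); W=cloud(c,d)
    m=(abs(W[...,0]-.6257)<.06)&(abs(W[...,1]+.162)<.115)&(W[...,2]>.068)&(W[...,2]<.09)
    m=cv2.morphologyEx(m.astype(np.uint8),cv2.MORPH_OPEN,np.ones((3,3)))>0
    q=W[m]*1000; print(c,len(q),np.round(np.median(q,0),1),[np.round(v,1) for v in cv2.minAreaRect(q[:,:2].astype(np.float32))])
    A=np.c_[q[:,:2]-[625.7,-162],np.ones(len(q))]; print("plane",np.linalg.lstsq(A,q[:,2],rcond=None)[0])
    for n,c0 in (("wingL",[.6265,-.084]),("wingR",[.6245,-.2405])): print(n,rect(W,c0,.1,.12,.03))
    print("fin",rect(W,[.6257,-.162],.1,.12,.035))
    save("seat_"+c,cv2.resize(p[150:280,320:460],None,fx=4,fy=4) if c=="top" else cv2.resize(p[200:330,190:330],None,fx=4,fy=4))
E
python3 go.py .6265 -.084 .15
```

```text
time: 27.8
ee_pos: [0.6258, -0.1619, 0.0878]
tcp_rot: [-90.0, 0.0, -0.7]
wrist_force: [-0.1, -0.8, -0.2]
opening: 0.0429
time: 28.2
ee_pos: [0.6258, -0.162, 0.1894]
tcp_rot: [-90.0, -0.0, -0.7]
wrist_force: [1.0, -0.5, 0.3]
opening: 0.0425
time: 28.7
ee_pos: [0.4752, -0.1621, 0.1887]
tcp_rot: [-90.0, -0.1, -0.7]
wrist_force: [0.2, -0.7, 0.7]
opening: 0.0425
top 2335 [ 637.5 -127.4   78.7] [array([ 624.8, -162.9]), array([105.2, 209.6]), np.float64(0.1)]
plane [-2.03114608e-03 -1.49480609e-03  7.87129803e+01]
wingL (array([626.5, -84.6]), array([ 9.4, 29.7]), 0.3, 58, array([626.1, -84.5]), 110.7)
wingR (array([0., 0.]), array([0., 0.]), 0.0, 0, array([nan, nan]), nan)
fin (array([ 623.8, -162.3]), array([59.3, 13. ]), 89.6, 151, array([ 623.8, -161.6]), 107.9)
scene 2413 [ 635.5 -156.6   80.2] [array([ 623.2, -160.8]), array([210., 112.]), np.float64(89.9)]
plane [-6.35754600e-03  7.32377428e-04  8.00437740e+01]
wingL (array([626.5, -82.3]), array([10.6, 29.9]), 0.1, 66, array([627.7, -81.5]), 110.3)
wingR (array([ 624.5, -238.8]), array([30. , 12.8]), 87.3, 67, array([ 626.3, -238.5]), 110.4)
fin (array([ 625., -160.]), array([60.3, 17.7]), 88.4, 152, array([ 626.7, -159.8]), 109.5)
t 28.8 pos [ 476.6 -162.1  188.3] rot [-90.   -0.1  -0.7] F [ 0.3 -0.3  0.7] open 42.7 q [-19.  -2.  -2.  90.   0.  72.]
d [ 5.99  3.12 -1.53] yaw h.py:22: RuntimeWarning: Mean of empty slice.
  q=W[m][:,:2]; a=cv2.minAreaRect((q*1000).astype(np.float32)); return np.round(a[0],1),np.round(a[1],1),round(a[2],1),len(q),np.round(q.mean(0)*1000,1),round(float(np.median(W[m][:,2]))*1000,1)
  ret = um.true_divide(
  return _methods._mean(a, axis=axis, dtype=dtype,
  ret = ret.dtype.type(ret / rcount)
```

View pics/seat_top.png

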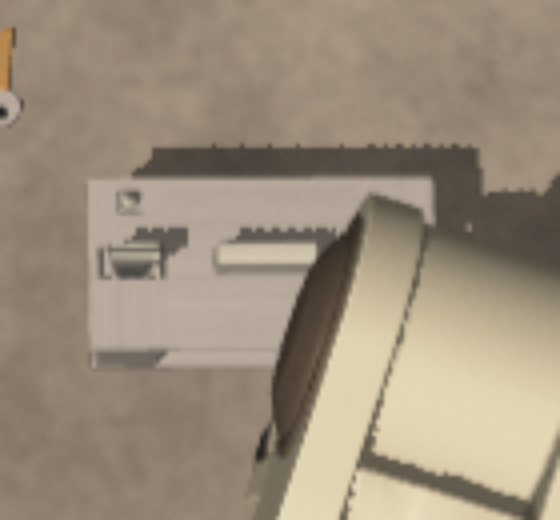

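The cover is flat and fully seated: its top measures 78.7 mm against 79 mm expected. The left peg shows in its hole at (128,201), and the left wing stands through its slot. Next is the left stud.

```bash
python3 -m jog '[[0.5,1.5,0.8,0,0,0,0],[0.5,3,1.6,0,0,0,0],[0.5,4.5,2.4,0,0,0,0],[0.5,6.03,3.12,0,0,0,0],[0.5,6.03,3.12,0,0,0,0]]' && python3 -m jog '[[0.5,0,0,-1.2,0,0,0],[0.5,0,0,-2.4,0,0,0],[0.5,0,0,-2.6,0,0,0],[0.5,0,0,-2.6,0,0,0],[0.5,0,0,-2.6,0,0,0]]' && python3 -m jog '[[0.5,0,0,0,0,0,0],[0.5,0,0,0,0,0,0]]' ; python3 go.py .6266 -.084 .092 -0.7
```

```text
time: 29.3
ee_pos: [0.6307, -0.0812, 0.184]
tcp_rot: [-89.9, 0.2, -0.5]
wrist_force: [-0.6, 0.1, -0.5]
opening: 0.0429
time: 29.8
ee_pos: [0.6272, -0.0841, 0.1246]
tcp_rot: [-90.0, -0.1, -0.7]
wrist_force: [-0.2, -0.0, 0.9]
opening: 0.0427
time: 30.0
ee_pos: [0.6271, -0.0841, 0.1245]
tcp_rot: [-90.0, -0.1, -0.7]
wrist_force: [0.5, 0.0, 0.5]
opening: 0.0428
t 30.0 pos [627.1 -84.1 124.5] rot [-90.   -0.1  -0.7] F [0.5 0.  0.5] open 42.8 q [-8. 15. 10. 85.  0. 83.]
d [-0.02  0.   -1.3 ] yaw 0.0
```

```bash
python3 -m jog '[[0.5,-0.02,0,-0.6,0,0,0],[0.5,-0.02,0,-1.2,0,0,0],[0.5,-0.02,0,-1.3,0,0,0],[0.5,-0.02,0,-1.3,0,0,0]]' 110 && python3 -m jog '[[1,0,0,0,0,0,0],[1,0,0,0,0,0,0],[1,0,0,0,0,0,0],[1,0,0,0,0,0,0],[1,0,0,0,0,0,0]]' && python3 -m jog '[[1,0,0,-0.1,0,0,0],[1,0,0,-0.2,0,0,0],[1,0,0,-0.32,0,0,0],[1,0,0,-0.42,0,0,0],[1,0,0,-0.42,0,0,0]]' && python3 -m jog '[[1,0,0,0,0,0,0],[1,0,0,0,0,0,0]]'
```

```text
time: 30.4
ee_pos: [0.6252, -0.0839, 0.089]
tcp_rot: [-90.0, 0.1, -0.7]
wrist_force: [1.1, -0.4, -0.4]
opening: 0.0423
time: 30.9
ee_pos: [0.6272, -0.084, 0.0915]
tcp_rot: [-90.0, -0.2, -0.7]
wrist_force: [5.4, 0.3, 0.7]
opening: 0.0067
time: 31.4
ee_pos: [0.6273, -0.084, 0.0824]
tcp_rot: [-90.0, -0.2, -0.7]
wrist_force: [2.6, 0.3, 12.4]
opening: 0.0063
time: 31.6
ee_pos: [0.6273, -0.084, 0.0824]
tcp_rot: [-90.0, -0.2, -0.7]
wrist_force: [2.4, 0.0, 12.5]
opening: 0.0066
```

The stud is fully pressed (9.1 mm down, 12.4 N). Now I turn it clockwise.

```bash
python3 -m jog '[[1,0,0,0,0,0,-1.2],[1,0,0,0,0,0,-2.4],[1,0,0,0,0,0,-3.6],[1,0,0,0,0,0,-4.8],[1,0,0,0,0,0,-6]]' && python3 -m jog '[[1,0,0,0,0,0,-1.2],[1,0,0,0,0,0,-2.4],[1,0,0,0,0,0,-3.6],[1,0,0,0,0,0,-4.8],[1,0,0,0,0,0,-6]]' && python3 -m jog '[[1,0,0,0,0,0,-1.2],[1,0,0,0,0,0,-2.4],[1,0,0,0,0,0,-3.6],[1,0,0,0,0,0,-4.8],[1,0,0,0,0,0,-6]]' && python3 -m jog '[[1,0,0,0,0,0,0],[1,0,0,0,0,0,0]]'; python3 go.py
```

```text
time: 32.1
ee_pos: [0.6275, -0.0839, 0.0824]
tcp_rot: [-89.9, -0.2, -30.9]
wrist_force: [5.4, 1.0, 11.8]
opening: 0.0063
time: 32.6
ee_pos: [0.6278, -0.0841, 0.0825]
tcp_rot: [-89.7, -0.2, -60.9]
wrist_force: [5.1, -0.2, 11.6]
opening: 0.0063
time: 33.1
ee_pos: [0.6279, -0.0843, 0.0825]
tcp_rot: [-89.7, -0.0, -90.9]
wrist_force: [6.7, -1.1, 12.0]
opening: 0.0069
time: 33.3
ee_pos: [0.628, -0.0842, 0.0826]
tcp_rot: [-89.7, -0.0, -90.7]
wrist_force: [6.2, 0.1, 11.6]
opening: 0.0065
t 33.3 pos [628.  -84.2  82.6] rot [-89.7  -0.  -90.7] F [ 6.2  0.1 11.6] open 6.5 q [ -8.  16.   6.  80.  -0. 173.]
```

```bash
python3 -m jog '[[0.65,0,0,0,0,0,0],[0.65,0,0,0,0,0,0],[0.65,0,0,0,0,0,0],[0.65,0,0,0,0,0,0]]' && python3 -m jog '[[0.65,0,0,0.4,0,0,0],[0.65,0,0,1.2,0,0,0],[0.65,0,0,2.2,0,0,0],[0.65,0,0,3.2,0,0,0]]' && python3 -m jog '[[0.65,0,-1,0,0,0,1.5],[0.65,0,-2,0,0,0,3],[0.65,0,-3,0,0,0,4.5],[0.65,0,-4,0,0,0,6],[0.65,-0.1,-5,0,0,0,7.5]]' && python3 -m jog '[[0.5,0,-0.6,0,0,0,1.5],[0.5,0,-1.24,0,0,0,3],[0.5,0,-1.24,0,0,0,4.5],[0.5,0,-1.24,0,0,0,6],[0.5,0,-1.24,0,0,0,7.5]]' && python3 -m jog '[[0.5,0,0,0,0,0,1.5],[0.5,0,0,0,0,0,3],[0.5,0,0,0,0,0,3],[0.5,0,0,0,0,0,3]]'; python3 go.py .6247 -.240 .125 -0.7; python3 - <<'E'
from h import *
for c in ("top","scene"):
    p,d=bot.camera(c); W=cloud(c,d); m=(abs(W[...,0]-.6266)<.025)&(abs(W[...,1]+.084)<.025)&(W[...,2]>.098)&(W[...,2]<.12)
    print(c,m.sum(), rect(W,[.6266,-.084],.098,.12,.03) if m.sum()>5 else "")
    if c=="scene": save("studL",cv2.resize(p[200:330,190:330],None,fx=4,fy=4))
E
```

```text
time: 33.7
ee_pos: [0.6255, -0.0839, 0.0794]
tcp_rot: [-90.1, 0.0, -90.7]
wrist_force: [-0.2, -0.6, 0.0]
opening: 0.0299
time: 34.1
ee_pos: [0.6257, -0.0839, 0.1614]
tcp_rot: [-90.0, 0.0, -90.7]
wrist_force: [-0.2, -0.2, 0.3]
opening: 0.0302
time: 34.6
ee_pos: [0.6235, -0.2099, 0.1607]
tcp_rot: [-90.0, -0.0, -52.9]
wrist_force: [0.7, 0.9, 0.1]
opening: 0.0296
time: 35.1
ee_pos: [0.6234, -0.2402, 0.1606]
tcp_rot: [-90.0, -0.0, -15.4]
wrist_force: [0.3, -0.7, 0.0]
opening: 0.0426
time: 35.5
ee_pos: [0.6235, -0.24, 0.1604]
tcp_rot: [-90.0, -0.0, -0.9]
wrist_force: [-0.0, 0.8, 0.2]
opening: 0.0425
t 35.5 pos [ 623.5 -240.   160.4] rot [-90.   -0.   -0.9] F [-0.   0.8  0.2] open 42.5 q [-21.  21.  21.  90.  -0.  70.]
d [ 0.05 -0.   -1.42] yaw 0.04
top 52 (array([626.3, -85. ]), array([ 7.6, 29.4]), 89.0, 52, array([626.1, -84.9]), 108.0)
scene 49 (array([626.3, -82.9]), array([ 9.8, 32.6]), 89.5, 49, array([628.1, -82.2]), 106.3)
```

View pics/studL.png

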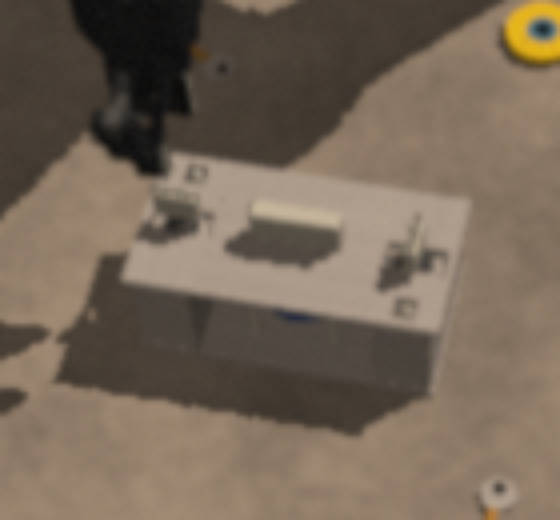

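The left wing now lies across its slot at (405,250), with its top at about 107 mm, which fits being caught. Next is the right stud.

```bash
python3 -m jog '[[0.5,0.04,0,-1,0,0,0.04],[0.5,0.04,0,-1.9,0,0,0.04],[0.5,0.04,0,-2.5,0,0,0.04],[0.5,0.04,0,-2.73,0,0,0.04],[0.5,0.04,0,-2.73,0,0,0.04]]' && python3 -m jog '[[1,0,0,0,0,0,0],[1,0,0,0,0,0,0],[1,0,0,0,0,0,0],[1,0,0,0,0,0,0],[1,0,0,0,0,0,0]]' && python3 -m jog '[[1,0,0,-0.1,0,0,0],[1,0,0,-0.2,0,0,0],[1,0,0,-0.32,0,0,0],[1,0,0,-0.42,0,0,0],[1,0,0,-0.42,0,0,0]]' && python3 -m jog '[[1,0,0,0,0,0,0],[1,0,0,0,0,0,0]]'
```

```text
time: 36.1
ee_pos: [0.6242, -0.2398, 0.0913]
tcp_rot: [-90.0, 0.1, -0.5]
wrist_force: [0.2, 0.9, 1.3]
opening: 0.0426
time: 36.6
ee_pos: [0.6257, -0.2401, 0.0931]
tcp_rot: [-90.0, -0.2, -0.5]
wrist_force: [5.5, -0.2, 3.9]
opening: 0.0062
time: 37.1
ee_pos: [0.6258, -0.2402, 0.0843]
tcp_rot: [-90.1, -0.3, -0.5]
wrist_force: [3.0, 2.2, 15.3]
opening: 0.0064
time: 37.3
ee_pos: [0.6258, -0.2402, 0.0843]
tcp_rot: [-90.1, -0.3, -0.5]
wrist_force: [1.4, 2.6, 16.1]
opening: 0.0061
```

```bash
python3 -m jog '[[1,0,0,0,0,0,-1.2],[1,0,0,0,0,0,-2.4],[1,0,0,0,0,0,-3.6],[1,0,0,0,0,0,-4.8],[1,0,0,0,0,0,-6]]' && python3 -m jog '[[1,0,0,0,0,0,-1.2],[1,0,0,0,0,0,-2.4],[1,0,0,0,0,0,-3.6],[1,0,0,0,0,0,-4.8],[1,0,0,0,0,0,-6]]' && python3 -m jog '[[1,0,0,0,0,0,-1.2],[1,0,0,0,0,0,-2.4],[1,0,0,0,0,0,-3.6],[1,0,0,0,0,0,-4.8],[1,0,0,0,0,0,-6.05]]' && python3 -m jog '[[1,0,0,0,0,0,0],[1,0,0,0,0,0,0]]'; python3 go.py
```

```text
time: 37.8
ee_pos: [0.626, -0.2401, 0.0843]
tcp_rot: [-89.9, -0.3, -30.7]
wrist_force: [3.5, 2.3, 14.2]
opening: 0.0066
time: 38.3
ee_pos: [0.6262, -0.2402, 0.0844]
tcp_rot: [-89.8, -0.2, -60.7]
wrist_force: [4.3, 1.5, 14.9]
opening: 0.0063
time: 38.8
ee_pos: [0.6263, -0.2404, 0.0844]
tcp_rot: [-89.7, -0.1, -91.0]
wrist_force: [4.4, -0.5, 14.9]
opening: 0.0063
time: 39.0
ee_pos: [0.6263, -0.2404, 0.0845]
tcp_rot: [-89.7, -0.1, -90.8]
wrist_force: [4.9, 0.1, 15.1]
opening: 0.0065
t 39.0 pos [ 626.3 -240.4   84.5] rot [-89.7  -0.1 -90.8] F [ 4.9  0.1 15.1] open 6.5 q [-21.  21.  13.  81.   0. 160.]
```

Released next, then I lift clear, withdraw and check both studs and the rest of the scene.

```bash
python3 -m jog '[[0.65,0,0,0,0,0,0],[0.65,0,0,0,0,0,0],[0.65,0,0,0,0,0,0],[0.65,0,0,0,0,0,0]]' && python3 -m jog '[[0.65,0,0,0.4,0,0,0],[0.65,0,0,1.2,0,0,0],[0.65,0,0,2.2,0,0,0],[0.65,0,0,3.6,0,0,0],[0.65,0,0,5,0,0,0]]' && python3 -m jog '[[0.65,-1.5,0.9,0,0,0,0],[0.65,-3,1.8,0,0,0,0],[0.65,-4.5,3,0,0,0,0],[0.65,-6,4.4,0,0,0,0],[0.65,-7.3,6,0,0,0,0]]' && python3 -m jog '[[0.65,-1,1.7,0,0,0,0],[0.65,-2,3.4,0,0,0,0],[0.65,-3,5,0,0,0,0],[0.65,-3,6.5,0,0,0,0],[0.65,-3,8,0,0,0,0]]'; python3 -m jog '[[0.65,0,0,0,0,0,0],[0.65,0,0,0,0,0,0],[0.65,0,0,0,0,0,0]]';python3 - <<'E'
from h import *
t0=np.load("top0.npz"); W0=cloud("top",t0["d"])
for c in ("top","scene"):
    p,d=bot.camera(c); W=cloud(c,d); save("end_"+c,p)
    for n,c0 in (("wingL",[.6265,-.084]),("wingR",[.6245,-.2405])): print(c,n,rect(W,c0,.098,.12,.03))
    m=(abs(W[...,0]-.6257)<.06)&(abs(W[...,1]+.162)<.115)&(W[...,2]>.068)&(W[...,2]<.09)
    m=cv2.morphologyEx(m.astype(np.uint8),cv2.MORPH_OPEN,np.ones((3,3)))>0
    q=W[m]*1000; A=np.c_[q[:,:2]-[625.7,-162],np.ones(len(q))]; print("plane",np.linalg.lstsq(A,q[:,2],rcond=None)[0].round(4))
    for n,s in dict(pink=(.481,.127),yellow=(.365,-.044)).items(): print(n,circ(W,s))
    for l in ("key1","container","vase","tea_glass"):
        print(l,[(round(r["conf"],2),np.round(np.median(W[r["pixels"]&(d>0)],0),3)) for r in bot.regions_of(c,l)[:3]])
E
```

```text
time: 39.4
ee_pos: [0.624, -0.2398, 0.0805]
tcp_rot: [-90.1, 0.0, -90.8]
wrist_force: [0.2, 0.3, -0.0]
opening: 0.0297
time: 39.9
ee_pos: [0.6241, -0.2398, 0.208]
tcp_rot: [-90.0, 0.0, -90.8]
wrist_force: [0.5, -0.2, -0.0]
opening: 0.0299
time: 40.4
ee_pos: [0.4418, -0.0915, 0.2069]
tcp_rot: [-90.0, -0.0, -90.8]
wrist_force: [1.1, 0.9, 1.5]
opening: 0.0298
time: 40.9
ee_pos: [0.3711, 0.0233, 0.2072]
tcp_rot: [-89.9, 2.0, -87.9]
wrist_force: [0.2, -1.1, -0.1]
opening: 0.0303
time: 41.2
ee_pos: [0.3712, 0.0221, 0.206]
tcp_rot: [-90.1, 2.0, -88.1]
wrist_force: [-0.3, 0.1, 0.5]
opening: 0.03
top wingL (array([625.7, -85. ]), array([ 7.6, 29.9]), 87.6, 53, array([625.9, -84.9]), 107.0)
top wingR (array([ 624.4, -240.6]), array([28.4,  8.8]), 0.7, 53, array([ 624., -240.]), 106.2)
plane [-1.00000e-04  2.10000e-03  7.83858e+01]
pink [4.792e-01 1.303e-01 4.150e-02 4.840e-01 1.284e-01 3.300e+02]
yellow None
key1 [(0.69, array([ 0.428, -0.284,  0.003])), (0.41, array([ 0.749, -0.009,  0.003]))]
container [(0.8, array([0.382, 0.438, 0.072]))]
vase [(0.7, array([ 0.625, -0.441,  0.099]))]
tea_glass [(0.54, array([0.745, 0.197, 0.035]))]
scene wingL (array([626.4, -82.8]), array([31.1,  8.9]), 0.9, 48, array([628.6, -82.1]), 108.4)
scene wingR (array([ 625. , -238.6]), array([ 9.8, 30.6]), 89.4, 48, array([ 626.6, -238.6]), 108.1)
plane [-8.10000e-03  1.30000e-03  8.00174e+01]
pink [4.850e-01 1.295e-01 3.900e-02 4.830e-01 1.283e-01 2.440e+02]
yellow [ 3.649e-01 -4.510e-02  4.330e-02  3.662e-01 -4.210e-02  1.990e+02]
key1 [(0.52, array([ 0.659, -0.44 ,  0.093]))]
container [(0.83, array([0.405, 0.442, 0.071]))]
vase [(0.72, array([ 0.659, -0.44 ,  0.091]))]
tea_glass [(0.81, array([0.78 , 0.202, 0.038]))]
```

View pics/end_top.png

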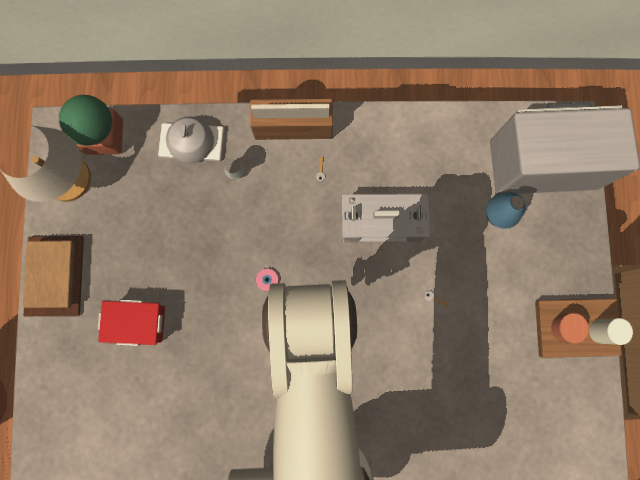

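```bash
python3 -c "
from workcell import bot
print(bot.job_done())"
```

```text
the job is handed in; nothing more can be done
None
```

The job is done and handed in at about 41 s of robot time. All four blue evil-eye coasters are stacked flat on the lift, the cover is seated on both pegs, and both studs are locked.

**What I did**
- Each stud was pressed about 9 mm to its lower stop, turned 90° clockwise while held down, and then let go.
- Contact forces stayed at or below about 16 N throughout.

**Last checks**
- **Coasters:** before covering, the stack was centred on the lift with its top at about 62 mm. No blue coaster was left on the console.
- **Cover:** it lies level. Its top measures 78.4 mm in the top camera and 80.0 mm in the scene camera, against an expected 79 mm.
- **Studs:** both wings lie across their slots, within about 2.5° of square. Their tops measure 106–108 mm, where a caught stud should read about 107.5 mm and a merely turned one about 105.3 mm. The two cameras differ by 1–2 mm and I had no direct reading of the catch, so the catch is inferred from the wing height and angle.
- **Other items:** the container, vase, tea glass and pink coaster measure as at the start, within the cameras' few-millimetre scatter.
    - **Keys:** the scene camera's network wrongly marked the vase as a key. The top camera shows both keys in place.
    - **Yellow coaster:** the arm hid it from the top camera at the end. The scene camera shows it unmoved.

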